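# Shift the welding positioner into its seam gear

### The job

The welding positioner's gear lever has been left in the leg of its H-gate that is away from the chuck. With the fingertips, push the lever along to neutral, across, and fully home into the slot that is on the chuck side at the motor end, and leave it there. Push it, do not pinch the knob or the rod, and do not disturb the things standing about.

Things in the scene. Friction and masses are not known exactly. Their poses are not given: they have to be found in the camera images.
- headstock: geared headstock of a bench welding positioner, fixed to the table: grey box 240 x 220 mm, its cover 153 mm above the table. Origin: centre of its underside, at table height. +x points to the electric motor (round, with black fan cowl; ends 290 mm from the origin, up to 174 mm high), +y to the chuck, z up
- chuck_end (a point): outer end of the aluminium housing held in the three-jaw chuck (125 mm across), on the spindle axis, 95 mm above the table, 295 mm from the headstock's origin along its +y; reaches up to 158 mm
- gate_center (a point): centre of the H-gate, straight above the headstock's origin, axes the same, on top of the steel plate, 80 (x) x 70 (y) mm, 170 mm above the table. Two legs run along x, 15 mm either side of the middle, joined half-way by the cross slot (neutral). The tongues between are solid, 13 mm wide, round-ended: the lever crosses only with shift within about 0.03 rad of 0; the round ends guide it a little
- knob_center (a point): centre of the lever's black ball knob, 42 mm across, on a steel rod 12 to 14 mm thick. The lever tilts about a pivot 90 mm straight above the headstock's origin; with shift f, select s the knob's centre is 175 mm x (sin f cos s, sin s, cos f cos s) from the pivot in headstock axes (265 mm above the table when upright). Friction holds the lever where it is left; pushing the knob takes about 3 N, more if it rubs on the gate
- lever_shift (a joint): tilt of the lever along the legs, rad: 0 is neutral (the cross slot), +0.26 is the slot end towards the motor, -0.26 the end away from the motor (towards the robot); 0.26 rad moves the knob 45 mm
- lever_select (a joint): tilt of the lever across the legs, rad: -0.2 is the leg away from the chuck, +0.2 the leg on the chuck side; 0.2 rad moves the knob 35 mm
- knob_motor_side: the quarter of the lever's knob and rod that faces the motor; part of the rigid lever, its origin lies on the lever's pivot (not on the knob)
- knob_front_side: the quarter of the lever's knob and rod that faces away from the motor; part of the rigid lever, its origin lies on the lever's pivot (not on the knob)
- knob_chuck_side: the quarter of the lever's knob and rod that faces the chuck; part of the rigid lever, its origin lies on the lever's pivot (not on the knob)
- knob_plain_side: the quarter of the lever's knob and rod that faces away from the chuck; part of the rigid lever, its origin lies on the lever's pivot (not on the knob)
- chuck_key: T-handled steel chuck key, 120 mm long, lying on the headstock's cover in front of the gate; bystander
- electrode_box: small flat plastic box, 75 x 28 x 14 mm, lying on the headstock's cover behind the gate, towards the motor; bystander
- blank_housing: pressed aluminium housing, 111 mm across and 93 mm tall, standing on the table near the chuck; bystander
- end_cap: aluminium end cap with a central boss, 110 mm across, 30 mm high, lying on the table; bystander
- wire_brush: hand brush lying on the table; bystander
- spanner: steel spanner lying on the table between chuck and motor; bystander
- spray_can: plain grey spray can with a black cap, 66 mm across, 170 mm tall, standing on the table; bystander

How it is judged:
On the way:
1. the lever has crossed in neutral to the leg on the chuck side (value of joint lever_select above 0.12 rad and value of joint lever_shift between -0.12 and 0.12 rad).
At the end, for the whole second after the job is handed in: The lever rests in the slot on the chuck side at the motor end: select above 0.14 rad, shift above 0.22 rad (within 7 mm of the slot's end at the knob), at rest (value of joint lever_select above 0.14 rad and value of joint lever_shift above 0.22 rad and velocity of joint lever_shift between -0.05 and 0.05 rad/s); the robot touches nothing.
It fails at once if the lever is pinched: pressed by the fingers from two opposite sides at once (over 0.5 N on each) ((contact force between the fingers and knob_motor_side above 0.5 N and contact force between the fingers and knob_front_side above 0.5 N) or (contact force between the fingers and knob_chuck_side above 0.5 N and contact force between the fingers and knob_plain_side above 0.5 N)).
It fails at once if a bystander is moved or lifted by more than 20 mm (distance of any of chuck_key, electrode_box, blank_housing, end_cap, wire_brush, spanner, spray_can from where it was at the start of the episode above 0.02 m).
It also fails if it takes over 54 s, if anything falls off the work surface, if the arm or the gripper's body presses on something with over 40 N, if the wrist force passes 120 N, or if a joint passes its speed limit or range.

### The arm

A 6-joint arm with a two-finger parallel gripper is mounted at the origin on the work surface. World frame = base frame: x ahead of the robot, y to its left, z up, the work surface at z = 0. Lengths are in m, angles in rad, forces in N, time in s.
With the tool pointing down it reaches from about 0.35 to 0.725 m from the base axis. Payload 4.3 kg.
Tool frame: the origin (TCP) lies midway between the tips of the shut fingers; the grasp point (between the pads) lies 19 mm behind it; z points along the fingers, y is the line along which they close (so a half turn about z gives the same grasp; the last joint's range is limited). The gripper opens to 85 mm and grips with 20 to 120 N. Pads are 22 mm wide; open, the fingers measure 114 mm over their backs; the gripper's body (76 mm by 85 mm) begins 54 mm behind the grasp point. The pads swing forward as they close: fully open they stand 13 mm farther back than shut.
Start: joints at [-1.423, 0.377, 0.081, 1.274, 0, 1.46], TCP at [0.147, -0.556, 0.231] pointing down, gripper open.
Joint ranges: [-2.72, 2.72], [-0.84, 1.66], [-1.02, 1.22], [-1.77, 2.12], [-1.37, 1.28], [-3.14, 3.14]. Speed limits (rad/s): [2.57, 2.57, 3.14, 3.14, 3.14, 3.14].

### API

Orientations are given as [roll, pitch, yaw] about the fixed x, y, z axes, in that order (R = Rz(yaw) Ry(pitch) Rx(roll)).
In Python, from cell import bot gives the robot as it stands. The module is installed in compiled form; this text tells all that it offers.
- The arm moves only by the shell command python3 -m creep 'ROWS' [FORCE]. ROWS is JSON, a list of rows, each a list of 7 numbers: the opening, from -1 (shut) to 1 (fully open), then the shift along the world's x, y, z in mm, then the turn, a rotation vector about the world's x, y, z in degrees. In form: [[jaw, tx, ty, tz, wx, wy, wz], ...]. A call has 1 to 20 rows; each row is the pose to reach, as a shift and turn from the pose commanded when the call began; what a row does not reach only later rows make up. A row lasts 1/12 s, in which the tool goes at most 41.7 mm and 7.16 degrees, less where a joint would pass 70% of its speed; a pose out of reach is approached as far as the arm can. A call with a gripper value outside its range is refused whole. The fingers move at their own pace and stop on an object; FORCE is the grip in N (left out, the last holds). Time passes only in rows, so rows that repeat a pose let the fingers close. It gives the time, the measured TCP pose, the force, the opening and the grip force at its end, in the units of the state.
- bot.get_state(): the state, without advancing time (a new reading comes with each control period).
- bot.grab_frame(name): name is "side" or "top" or "wrist"; returns a dict with "frame" (480x640x3 uint8, red, green, blue), "fx", "fy", "cx", "cy" (pixels), "xyz" and "rotation" of the camera in the world; the wrist camera has in their place "hand_eye" (4x4, takes a point from camera to tool coordinates, whose origin is the TCP and whose axes are the flange's). Camera axes: x right, y down, z forward; pixel columns grow to the right and rows downward; lengths in m; the calibration is good to about 2 mm. A picture is of the moment at which its call begins: read the wrist's pose just before it. There is no depth.
- bot.close_job(): hands the job in; it is judged then, once.
The state is a dict: "t": time; "joint_pos": joint angles; "dq": joint speeds; "tau": joint torques, N m; "position": TCP position; "tool_rot": TCP orientation; "contact_force": force on the tool from outside, world axes, zero at the start; "moment": the same for the moment, N m; "grip_width": finger opening in m; "grip_force": force on a finger pad.
Only numpy, scipy, OpenCV 4.12 (cv2) and the standard library are available. Lean on these libraries where they do the work, as an engineer would, in place of code of your own. Each camera call takes 0.05 s, during which the arm holds its last target. There are 200 camera calls.

## Working session

There is one attempt and no reset: what is moved stays moved. The work goes in short steps, Python scripts to look and compute and a shell command to move; the robot and the scene stay as the last step left them, time stands still between calls to the robot, and variables do not carry over. Pictures are saved under pics/ and viewed, at most 10 in all, crops included, and the job is handed in when it is done.

```bash
mkdir -p pics; cat > h.py <<'E'
import numpy as np,cv2
from cell import bot
from scipy.spatial.transform import Rotation as R
def snap(n,f):
    st=bot.get_state(); d=bot.grab_frame(n); cv2.imwrite(f'pics/{f}.png',d['frame'][:,:,::-1]); np.save(f'pics/{f}.npy',np.array([d,st],dtype=object),allow_pickle=True); return d,st
def load(f):
    return np.load(f'pics/{f}.npy',allow_pickle=True)
def cam(d):
    return np.array(d['xyz']),np.array(d['rotation']).reshape(3,3) if np.size(d['rotation'])==9 else R.from_euler('xyz',d['rotation']).as_matrix()
def ray(d,u,v):
    o,M=cam(d); r=M@np.array([(u-d['cx'])/d['fx'],(v-d['cy'])/d['fy'],1]); return o,r/np.linalg.norm(r)
def plane(d,u,v,z):
    o,r=ray(d,u,v); return o+r*(z-o[2])/r[2]
def tri(rays):
    A=sum(np.eye(3)-np.outer(r,r) for o,r in rays);b=sum((np.eye(3)-np.outer(r,r))@o for o,r in rays);return np.linalg.solve(A,b)
def proj(d,p):
    o,M=cam(d);q=M.T@(np.array(p)-o);return [d['fx']*q[0]/q[2]+d['cx'],d['fy']*q[1]/q[2]+d['cy']]
E
python3 - <<'E'
from h import *
for n in('side','top'):
    d,s=snap(n,n+'0'); print(n,d['xyz'],d['rotation'],d['fx'],d['cx'],d['cy'])
print(s)
E
```

```text
side [0.0422551  0.61830959 1.08887301] [-2.38206372 -0.00885392 -2.42901437] 560.8836840723163 323.1874900737847 244.48885262373557
top [ 0.50271646 -0.03339241  1.3295816 ] [-3.05185381  0.01474461 -1.58970517] 471.5540782960054 321.3117049160945 238.4070042829914
{'t': 0.05, 'joint_pos': array([-1.42330508e+00,  3.78035075e-01,  7.96777519e-02,  1.27439968e+00,
       -1.26289542e-05,  1.46048130e+00]), 'dq': array([-0.00069472, -0.00054969,  0.00362156,  0.00071444,  0.00182695,
        0.0010937 ]), 'tau': array([ 3.93472510e-04, -4.65114284e+01,  2.70860338e+01,  1.28449549e-02,
       -8.17801447e-05, -4.36773263e-06]), 'position': array([ 0.14650239, -0.55537112,  0.23039693]), 'tool_rot': array([-3.13964250e+00, -2.03301582e-04,  2.57806086e-01]), 'contact_force': array([-0.26394501,  0.59363715,  0.27618152]), 'moment': array([ 0.0024374 , -0.04674696,  0.0197975 ]), 'grip_force': 0.0, 'grip_width': 0.08522984265124604}
```

View pics/side0.png

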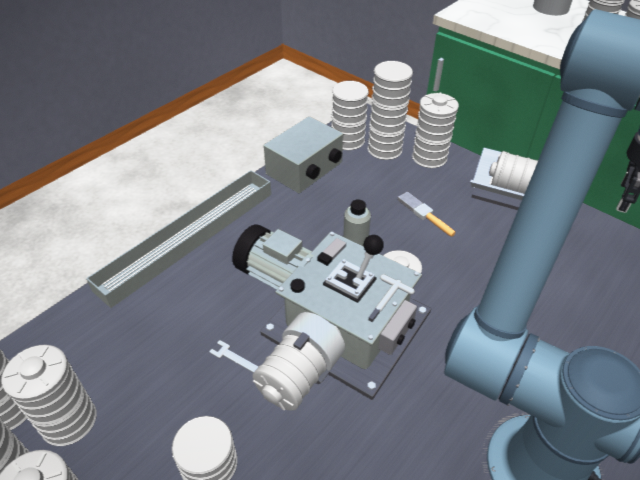

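View pics/top0.png

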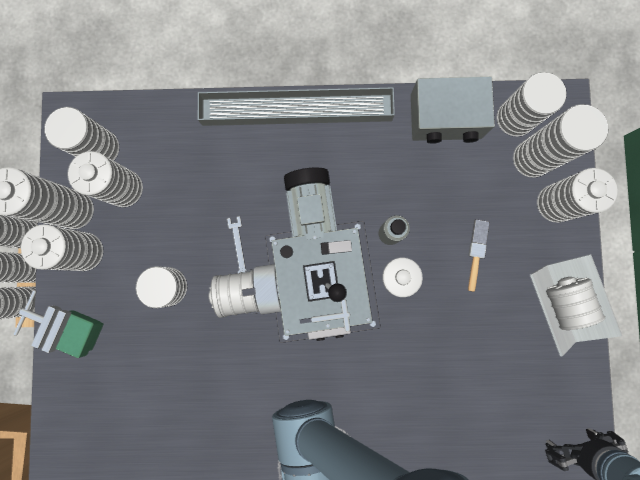

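The side view shows the knob at about (374,244). The top view shows it at (338,292), with the gate near (320,283), the motor away from the robot and the chuck to the left (+y). I'll locate these more precisely.

```bash
python3 - <<'E'
from h import *
t,_=load('top0');s,_=load('side0')
def knob(d,u,v,r=16):
    g=d['frame'].max(2); m=(g<60).astype(np.uint8); w=np.zeros_like(m); cv2.circle(w,(u,v),r,1,-1)
    m=cv2.morphologyEx(m*w,cv2.MORPH_OPEN,np.ones((7,7))); c=max(cv2.findContours(m,0,2)[0],key=cv2.contourArea); return cv2.minEnclosingCircle(c)
a=knob(t,338,292);b=knob(s,374,244);print(a,b)
K=tri([ray(t,*a[0]),ray(s,*b[0])]);print('knob',K, proj(t,K),proj(s,K))
A=cv2.resize(t['frame'][215:345,260:390],(600,600),interpolation=cv2.INTER_CUBIC)
cv2.imwrite('pics/ct.png',A[:,:,::-1])
A=cv2.resize(s['frame'][215:345,270:440],(784,600),interpolation=cv2.INTER_CUBIC)
cv2.imwrite('pics/cs.png',A[:,:,::-1])
E
```

```text
((336.78570556640625, 292.0714416503906), 8.786120414733887) ((373.0094299316406, 244.0660400390625), 9.953043937683105)
knob [ 0.47702811 -0.0520987   0.25748986] [np.float64(336.80433774117006), np.float64(292.0973205028304)] [np.float64(372.97440565278737), np.float64(244.06384682715415)]
```

View pics/ct.png

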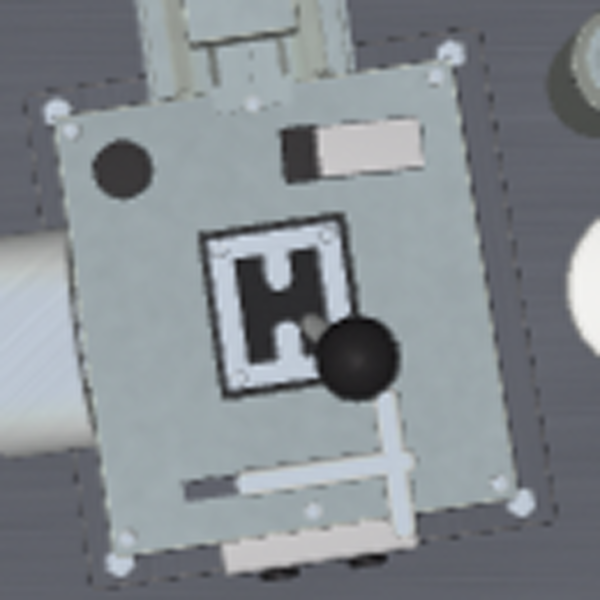

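View pics/cs.png

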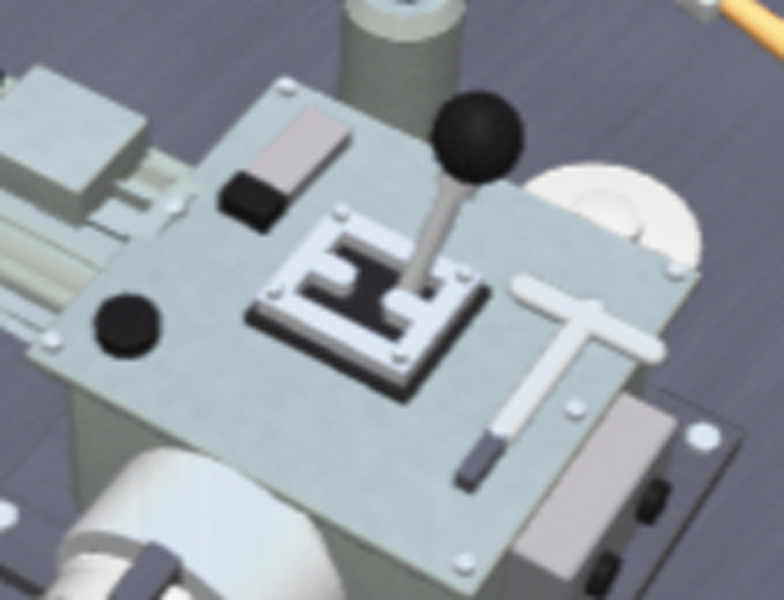

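```bash
python3 - <<'E'
from h import *
t,_=load('top0');s,_=load('side0')
T=[(452,60),(56,115),(110,556),(518,500)];S=[(283,77),(28,350),(468,596),(700,273)]
k=4.6154
P=[tri([ray(t,260+a/k,215+b/k),ray(s,270+c/k,215+e/k)]) for (a,b),(c,e) in zip(T,S)]
P=np.array(P);print(P.round(4));c=P.mean(0);print(c)
ex=(P[0]+P[1]-P[2]-P[3]);print(np.linalg.norm(ex)/2);ey=P[1]+P[2]-P[0]-P[3];print(np.linalg.norm(ey)/2)
y1=np.arctan2(ex[1],ex[0]);y2=np.arctan2(-ey[0],ey[1]);print(y1,y2)
# plane-only with z=.153
Q=np.array([plane(t,260+a/k,215+b/k,.153) for a,b in T]);print('top',Q.mean(0)); Q=np.array([plane(s,270+a/k,215+b/k,.153) for a,b in S]);print('side',Q.mean(0))
# gate plate
G=[(200,232),(345,213),(225,398)];Q=np.array([plane(t,260+a/k,215+b/k,.155) for a,b in G]);print('gate',(Q[1]+Q[2])/2)
y=(y1+y2)/2
K=np.array([.47703,-.0521,.2575]);h=R.from_euler('z',-y).apply(K-np.r_[c[:2],0.09]);print('knob in hs',h, 'f,s',np.arctan2(h[0],h[2]),np.arcsin(h[1]/.175))
E
```

```text
[[ 0.6347 -0.1106  0.1444]
 [ 0.608   0.106   0.1457]
 [ 0.3703  0.0794  0.1476]
 [ 0.397  -0.1393  0.1478]]
[ 0.50250257 -0.01609987  0.14637706]
0.23930282034736555
0.2192700714424816
0.11590468899680711 0.12184171394628568
top [ 0.50204269 -0.01640468  0.153     ]
side [ 0.49941377 -0.01138527  0.153     ]
gate [ 0.50231511 -0.01725823  0.155     ]
knob in hs [-0.02956219 -0.03272519  0.1675    ] f,s -0.1746916758348235 -0.188108508361464
```

The cover corners put the headstock at about (0.5025, -0.016) with yaw 0.119 rad. The knob is at roughly hs (-30, -33) mm. I'll shut the gripper and go high to the front of the knob.

```bash
python3 -m creep '[[-1,0,0,40,0,0,0],[-1,0,0,80,0,0,0],[-1,0,0,120,0,0,0],[-1,20,35,130,0,0,0],[-1,40,70,130,0,0,-2],[-1,60,105,130,0,0,-4],[-1,80,140,130,0,0,-6],[-1,100,178,130,0,0,-8],[-1,120,215,130,0,0,-8],[-1,140,252,130,0,0,-8],[-1,160,290,130,0,0,-8],[-1,180,325,130,0,0,-8],[-1,200,362,130,0,0,-8],[-1,220,400,130,0,0,-8],[-1,240,435,130,0,0,-8],[-1,260,470,130,0,0,-8],[-1,274,496,130,0,0,-8],[-1,274,496,130,0,0,-8],[-1,274,496,130,0,0,-8],[-1,274,496,130,0,0,-8]]' 40
python3 - <<'E'
from h import *
d,s=snap('wrist','w0');print(s['position'],s['tool_rot'],s['joint_pos'],s['contact_force'],d['hand_eye'])
E
```

```text
t: 1.77
position: [0.4203, -0.0601, 0.361]
tool_rot: [3.141, 0.001, 0.119]
contact_force: [0.2, -0.5, 0.2]
grip_width: -0.0002
grip_force: 0.0
[ 0.42027193 -0.06012121  0.36099618] [3.14138726e+00 1.12295156e-03 1.18631627e-01] [-2.91275415e-01  6.74989200e-02  1.72085928e-02  1.52145407e+00
 -6.35901766e-04  2.73168580e+00] [ 0.22529145 -0.50665338  0.15486756] [[-5.49989414e-04 -9.63048274e-01 -2.69328274e-01  6.81398763e-02]
 [ 9.99999354e-01 -7.97533027e-04  8.09694958e-04 -3.37053965e-04]
 [-9.94573525e-04 -2.69327655e-01  9.63048091e-01 -1.41922836e-01]
 [ 0.00000000e+00  0.00000000e+00  0.00000000e+00  1.00000000e+00]]
```

View pics/w0.png

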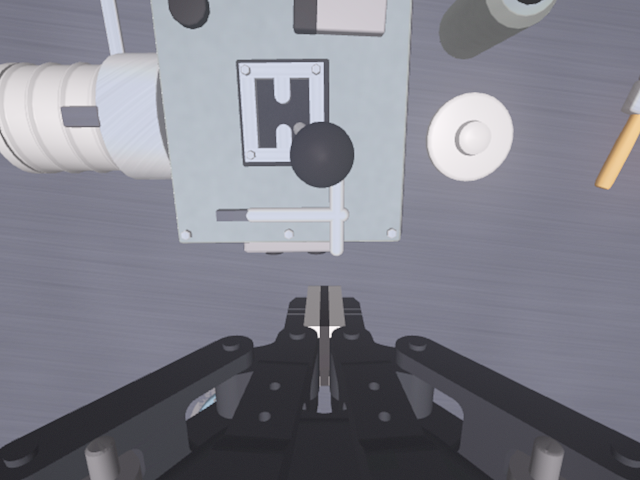

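Wrist view: the knob is at (322,155), the plate's corners are near (238,61), (328,60) and (244,165), and the shut fingers are in line with the knob. I'll check positions from this view.

```bash
cat >> h.py <<'E'
def wcam(d,s):
    M=np.eye(4);M[:3,:3]=R.from_euler('xyz',s['tool_rot']).as_matrix();M[:3,3]=s['position'];M=M@np.array(d['hand_eye']);d['xyz']=M[:3,3];d['rotation']=M[:3,:3];return d
def knobw(d,u,v,r):
    g=d['frame'].max(2); m=(g<60).astype(np.uint8); w=np.zeros_like(m); cv2.circle(w,(int(u),int(v)),r,1,-1)
    m=cv2.morphologyEx(m*w,cv2.MORPH_OPEN,np.ones((7,7)));m=cv2.morphologyEx(m,cv2.MORPH_OPEN,cv2.getStructuringElement(2,(15,15))) if r>30 else m
    c=max(cv2.findContours(m,0,2)[0],key=cv2.contourArea); return cv2.minEnclosingCircle(c)
C=np.array([.5025,-.0165,.09]);YAW=.119
def hs(p): return R.from_euler('z',-YAW).apply(np.array(p)-C)*1000
def wd(p): return R.from_euler('z',YAW).apply(np.array(p)/1000)+C
E
python3 - <<'E'
from h import *
d,s=load('w0');d=wcam(d,s);t,_=load('top0');sd,_=load('side0')
a=knobw(d,322,155,38);print(a)
K=tri([ray(d,*a[0]),ray(t,336.8,292.07)]);print('w+top',K,hs(K))
K=tri([ray(d,*a[0]),ray(sd,373,244.06)]);print('w+side',K,hs(K))
K=tri([ray(d,*a[0]),ray(sd,373,244.06),ray(t,336.8,292.07)]);print('all',K,hs(K))
for z in(.153,.155,.165,.17):print(z,hs((plane(d,328,60,z)+plane(d,244,165,z))/2))
for p in[(401,242),(181,242)]:print(hs(plane(d,*p,.153)))
E
```

```text
Traceback (most recent call last):
  File "h.py", line 23, in knobw
    c=max(cv2.findContours(m,0,2)[0],key=cv2.contourArea); return cv2.minEnclosingCircle(c)
ValueError: max() iterable argument is empty
```

```bash
python3 - <<'E'
from h import *
d,s=load('w0');d=wcam(d,s);t,_=load('top0');sd,_=load('side0')
print(d['frame'][155,322],d['frame'][140:170:10,300:345:10].max(2))
g=d['frame'].max(2);w=np.zeros_like(g);cv2.circle(w,(322,155),38,1,-1)
m=((g<75)*w).astype(np.uint8);m=cv2.morphologyEx(m,cv2.MORPH_OPEN,cv2.getStructuringElement(2,(25,25)))
a=cv2.minEnclosingCircle(max(cv2.findContours(m,0,2)[0],key=cv2.contourArea));print(a)
K=tri([ray(d,*a[0]),ray(t,336.8,292.07)]);print('w+top',K,hs(K))
K=tri([ray(d,*a[0]),ray(sd,373,244.06)]);print('w+side',K,hs(K))
for z in(.153,.155,.165,.17):print(z,hs((plane(d,328,60,z)+plane(d,244,165,z))/2))
for p in[(401,242),(181,242)]:print(hs(plane(d,*p,.153)))
E
```

```text
[ 94  93 101] [[88 89 88 88 84]
 [90 94 97 90 86]
 [89 91 96 89 87]]Traceback (most recent call last):
  File "<stdin>", line 6, in <module>
ValueError: max() iterable argument is empty
```

```bash
python3 - <<'E'
from h import *
d,s=load('w0');print(s['t'],s['position'],cv2.imread('pics/w0.png')[155,322],d['frame'].shape)
g=cv2.imread('pics/w0.png').max(2);print(g[155,260:400:8])
d=wcam(d,s);t,_=load('top0');sd,_=load('side0')
g=d['frame'].max(2);print(g[155,260:400:8])
E
```

```text
1.7667 [ 0.42027193 -0.06012121  0.36099618] [101  93  94] (480, 640, 3)
[230 230 229 229  87  90  92  97  99  88  86  84 199 200 198 199 199 200]
[230 230 229 229  87  90  92  97  99  88  86  84 199 200 198 199 199 200]
```

Just a brighter exposure here, so I'll raise the threshold.

```bash
sed -i 's/g<60/g<115/; s/(15,15)/(25,25)/' h.py; python3 - <<'E'
from h import *
d,s=load('w0');d=wcam(d,s);t,_=load('top0');sd,_=load('side0')
a=knobw(d,322,155,38);b=knobw(t,337,292,16);c=knobw(sd,373,244,16);print(a,b,c)
K=tri([ray(d,*a[0]),ray(t,*b[0])]);print('w+top',K,hs(K))
K=tri([ray(d,*a[0]),ray(sd,*c[0])]);print('w+side',K,hs(K))
for z in(.153,.155,.165,.17):print(z,hs((plane(d,328,60,z)+plane(d,244,165,z))/2))
for p in[(401,242),(181,242)]:print(hs(plane(d,*p,.153)))
E
```

```text
((321.2137756347656, 153.92391967773438), 32.71162033081055) ((336.659423828125, 292.05072021484375), 9.698583602905273) ((371.0, 242.5), 13.313627243041992)
w+top [ 0.47728294 -0.05160509  0.25420751] [-29.20637541 -31.86306734 164.20750967]
w+side [ 0.47916718 -0.05044353  0.26182281] [-27.19756537 -30.93342063 171.82280717]
0.153 [ 1.42195881  1.87575426 63.        ]
0.155 [ 1.30791974  1.67517612 65.        ]
0.165 [ 0.73772441  0.67228538 75.        ]
0.17 [ 0.45262675  0.17084001 80.        ]
[-117.91670399 -109.49509124   63.        ]
[-117.64386334  107.42830187   63.        ]
```

```bash
python3 -m creep '[[-1,0,0,-35,0,0,0],[-1,0,0,-70,0,0,0],[-1,0,0,-110,0,0,0],[-1,0,0,-110,0,0,0],[-1,5,0.6,-110,0,0,0],[-1,10,1.2,-110,0,0,0],[-1,15,1.8,-110,0,0,0],[-1,18,2.2,-110,0,0,0],[-1,18,2.2,-110,0,0,0],[-1,18,2.2,-110,0,0,0]]'
python3 -m creep '[[-1,2,0.2,0,0,0,0],[-1,4,0.5,0,0,0,0],[-1,4,0.5,0,0,0,0]]'
python3 -m creep '[[-1,2,0.2,0,0,0,0],[-1,4,0.5,0,0,0,0],[-1,4,0.5,0,0,0,0]]'
python3 -m creep '[[-1,2,0.2,0,0,0,0],[-1,4,0.5,0,0,0,0],[-1,4,0.5,0,0,0,0]]'
```

```text
t: 2.65
position: [0.4404, -0.0582, 0.253]
tool_rot: [3.14, -0.003, 0.118]
contact_force: [-0.0, -0.0, -0.2]
grip_width: 0.0
grip_force: 0.0
t: 2.9
position: [0.443, -0.0573, 0.2515]
tool_rot: [3.141, -0.0, 0.118]
contact_force: [0.4, -0.1, -0.2]
grip_width: -0.0002
grip_force: 0.0
t: 3.15
position: [0.4462, -0.0569, 0.2512]
tool_rot: [3.141, 0.001, 0.118]
contact_force: [-2.0, -0.9, 0.8]
grip_width: -0.0003
grip_force: 1.1
t: 3.4
position: [0.4502, -0.0563, 0.2513]
tool_rot: [3.142, 0.001, 0.118]
contact_force: [-3.5, -0.2, 3.7]
grip_width: -0.0
grip_force: 2.1
```

```bash
python3 -m creep '[[-1,3,0.4,0,0,0,0],[-1,6,0.7,0,0,0,0],[-1,9,1.1,0,0,0,0],[-1,12,1.4,0,0,0,0],[-1,15,1.8,0,0,0,0],[-1,18,2.1,0,0,0,0],[-1,21,2.5,0,0,0,0],[-1,21,2.5,0,0,0,0],[-1,21,2.5,0,0,0,0]]'
cat > k.py <<'E'
import sys
from h import *
n=sys.argv[1]
t,_=snap('top','t'+n);sd,_=snap('side','s'+n);f0=float(sys.argv[2])/1000
# predicted pixel then blob near it
p=wd([float(sys.argv[2]),float(sys.argv[3]),172]);o=[]
for d in(t,sd):
    u,v=proj(d,p);b=knobw(d,u,v,18);o.append(ray(d,*b[0]));print(np.round([u,v],1),b)
K=tri(o);print('knob hs',hs(K));s=bot.get_state();print('tcp hs',hs(s['position']),s['contact_force'])
E
python3 k.py 1 -4 -33
```

```text
t: 4.15
position: [0.4721, -0.0537, 0.2513]
tool_rot: [-3.141, -0.001, 0.118]
contact_force: [-1.6, 0.1, 1.7]
grip_width: 0.0001
grip_force: 1.1Traceback (most recent call last):
  File "k.py", line 8, in <module>
    u,v=proj(d,p);b=knobw(d,u,v,18);o.append(ray(d,*b[0]));print(np.round([u,v],1),b)
                    ~~~~~^^^^^^^^^^
  File "h.py", line 23, in knobw
    c=max(cv2.findContours(m,0,2)[0],key=cv2.contourArea); return cv2.minEnclosingCircle(c)
ValueError: max() iterable argument is empty
```

```bash
python3 - <<'E'
from h import *
d,s=snap('wrist','w1');sd,_=snap('side','s1b')
im=np.hstack([cv2.imread('pics/w1.png')[:,100:540],cv2.resize(cv2.imread('pics/s1b.png')[170:350,240:440],(440,396))[:396].copy() if 0 else cv2.resize(cv2.imread('pics/s1b.png')[180:340,300:420],(360,480))])
cv2.imwrite('pics/m1.png',im);print(hs(s['position']))
E
```

```text
[-34.79383579 -33.30180042 161.23839185]
```

View pics/m1.png

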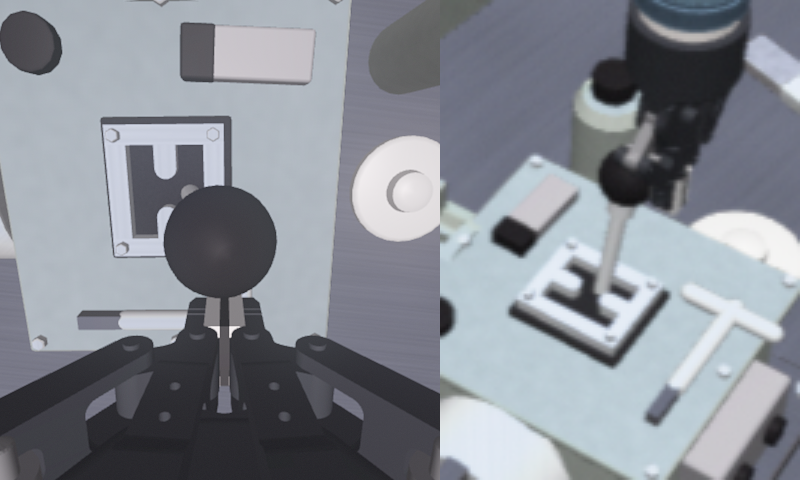

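Wrist view: the knob is at (321,241) and the rod enters the slot at about (290,190), roughly in line with the cross slot. I'll triangulate with the side view.

```bash
python3 - <<'E'
from h import *
d,s=load('w1');d=wcam(d,s);sd,_=load('s1b')
a=knobw(d,321,241,65);c=((300+185.5/3),(180+176/3))
print(a,c,d['fx']);K=tri([ray(d,*a[0]),ray(sd,*c)]);print(hs(K))
print('knob at z .264', hs(plane(d,*a[0],.264)))
# tongue ends / cross slot centre on plate top
print([hs(plane(d,100+u,v,.17)).round(1) for u,v in[(166,180),(166,205),(190,190),(103,118),(231,117),(113,257)]])
E
```

```text
((318.7793273925781, 241.1424560546875), 57.31430435180664) (361.8333333333333, 238.66666666666666) 368.73505157319545
[ -3.8420587  -30.95941888 169.60856717]
knob at z .264 [ -2.84142273 -31.1984576  174.        ]
[array([ 9.1,  1.7, 80. ]), array([-6.1,  2.3, 80. ]), array([  3. , -12.6,  80. ]), array([44.5, 36.3, 80. ]), array([ 44.9, -37.2,  80. ]), array([-39.5,  37.5,  80. ])]
```

```bash
python3 -m creep '[[-1,2,0.2,0,0,0,0],[-1,4.5,0.5,0,0,0,0],[-1,4.5,0.5,0,0,0,0],[-1,4.5,0.5,0,0,0,0]]'
python3 - <<'E'
from h import *
d,s=snap('wrist','w2');d=wcam(d,s);a=knobw(d,320,241,65);print(a,hs(plane(d,*a[0],.263)),hs(s['position']))
g=cv2.imread('pics/w2.png');cv2.imwrite('pics/w2c.png',cv2.resize(g[100:300,180:360],(540,600),interpolation=2))
E
```

```text
t: 4.68
position: [0.4763, -0.0533, 0.2514]
tool_rot: [3.141, -0.0, 0.118]
contact_force: [-3.3, 0.7, 2.1]
grip_width: 0.0
grip_force: 1.4
((317.78289794921875, 242.61427307128906), 57.72161865234375) [  0.6461226  -30.94745013 173.        ] [-30.43320184 -33.43930972 161.38494667]
```

View pics/w2c.png

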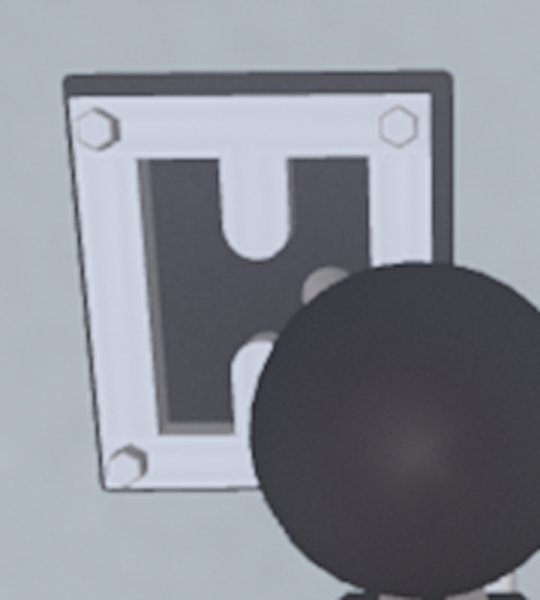

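The rod lies within the cross-slot gap. I'll back off, go round to the plain side, then approach along hs +y.

```bash
python3 -m creep '[[-1,-15,-1.8,0,0,0,0],[-1,-30,-3.6,0,0,0,0],[-1,-28,-20,0,0,0,0],[-1,-26,-40,0,0,0,0],[-1,-24,-55,0,0,0,0],[-1,-24,-55,0,0,0,0],[-1,-5,-53,0,0,0,0],[-1,15,-51,0,0,0,0],[-1,32,-49,0,0,0,0],[-1,37.5,-48,0,0,0,0],[-1,37.5,-48,0,0,0,0],[-1,37.5,-48,0,0,0,0]]'
python3 - <<'E'
from h import *
sd,s=snap('side','s3');d,s=snap('wrist','w3');d=wcam(d,s);print(hs(s['position']))
for f in('w3','s3'):pass
cv2.imwrite('pics/m3.png',np.hstack([cv2.imread('pics/w3.png')[:,100:540],cv2.resize(cv2.imread('pics/s3.png')[180:340,300:420],(360,480))]))
E
```

```text
t: 5.73
position: [0.5134, -0.1009, 0.2511]
tool_rot: [-3.141, 0.001, 0.119]
contact_force: [0.2, -0.1, -0.1]
grip_width: -0.0002
grip_force: 0.0
[  0.37648451 -85.15215045 161.22327894]
```

View pics/m3.png

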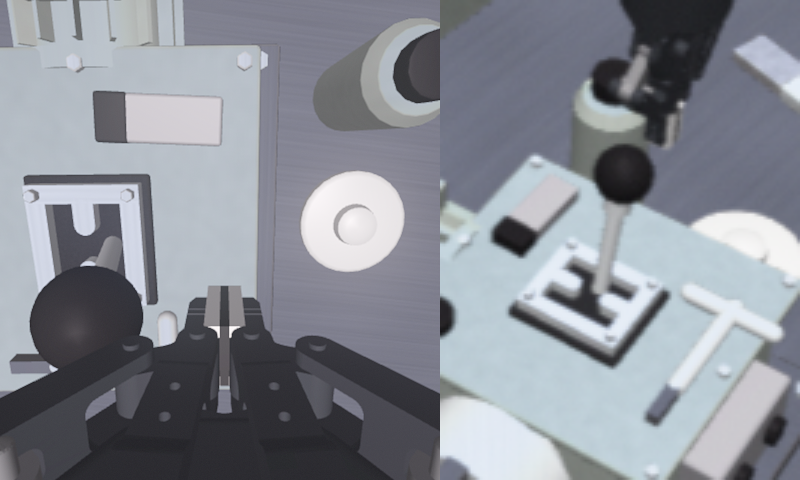

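Nothing is in the way and the fingers stand clear on the plain side. Next I feel for contact along hs +y.

```bash
python3 -m creep '[[-1,-0.6,5,3,0,0,0],[-1,-1.2,10,3,0,0,0],[-1,-1.2,10,3,0,0,0]]'
python3 -m creep '[[-1,-0.4,3,0,0,0,0],[-1,-0.7,6,0,0,0,0],[-1,-0.7,6,0,0,0,0]]'
python3 -m creep '[[-1,-0.4,3,0,0,0,0],[-1,-0.7,6,0,0,0,0],[-1,-0.7,6,0,0,0,0]]'
python3 -m creep '[[-1,-0.4,3,0,0,0,0],[-1,-0.7,6,0,0,0,0],[-1,-0.7,6,0,0,0,0]]'
```

```text
t: 6.08
position: [0.512, -0.0904, 0.2549]
tool_rot: [-3.141, -0.001, 0.119]
contact_force: [0.1, -0.1, 1.2]
grip_width: 0.0
grip_force: 0.0
t: 6.33
position: [0.5115, -0.0848, 0.2544]
tool_rot: [-3.141, 0.0, 0.119]
contact_force: [-0.4, -0.6, 0.3]
grip_width: -0.0
grip_force: 0.0
t: 6.58
position: [0.5113, -0.0797, 0.2548]
tool_rot: [3.139, -0.001, 0.118]
contact_force: [-0.5, -2.0, 0.6]
grip_width: 0.0
grip_force: 1.5
t: 6.83
position: [0.511, -0.0739, 0.2554]
tool_rot: [3.139, -0.002, 0.118]
contact_force: [-0.0, -3.9, 6.0]
grip_width: -0.0002
grip_force: 2.7
```

```bash
python3 -m creep '[[-1,-0.4,3,0,0,0,0],[-1,-0.7,6,0,0,0,0],[-1,-1,8,0,0,0,0],[-1,-1,8,0,0,0,0]]'
python3 -m creep '[[-1,-0.4,3,0,0,0,0],[-1,-0.7,6,0,0,0,0],[-1,-1,8,0,0,0,0],[-1,-1,8,0,0,0,0]]'
python3 - <<'E'
from h import *
sd,s=snap('side','s4');d,s=snap('wrist','w4');d=wcam(d,s);print(hs(s['position']))
a=knobw(d,200,320,75);print(a,hs(plane(d,*a[0],.265)))
E
```

```text
t: 7.17
position: [0.5097, -0.0652, 0.2547]
tool_rot: [3.141, -0.001, 0.118]
contact_force: [0.8, -3.2, 3.9]
grip_width: -0.0002
grip_force: 2.0
t: 7.5
position: [0.508, -0.0567, 0.2541]
tool_rot: [-3.141, 0.001, 0.119]
contact_force: [0.9, -2.3, 1.6]
grip_width: -0.0001
grip_force: 1.5
[  0.75004162 -40.72567954 164.01200524]
((209.5, 327.5), 73.50180053710938) [ -3.11951448   4.69308387 175.        ]
```

Force stays near 3 N, so it's crossing freely. I continue to the far leg.

```bash
python3 -m creep '[[-1,-0.4,3,0,0,0,0],[-1,-0.7,6,0,0,0,0],[-1,-1.2,10,0,0,0,0],[-1,-1.7,14,0,0,0,0],[-1,-2.1,18,0,0,0,0],[-1,-2.1,18,0,0,0,0]]'
python3 -m creep '[[-1,-0.4,3,0,0,0,0],[-1,-0.7,6,0,0,0,0],[-1,-1.2,10,0,0,0,0],[-1,-1.7,14,0,0,0,0],[-1,-1.7,14,0,0,0,0]]'
python3 -m creep '[[-1,-0.4,3,0,0,0,0],[-1,-0.5,4,0,0,0,0],[-1,-0.5,4,0,0,0,0]]'
```

```text
t: 8.1
position: [0.5058, -0.0383, 0.2542]
tool_rot: [-3.141, 0.001, 0.119]
contact_force: [-0.1, -2.0, 1.5]
grip_width: 0.0001
grip_force: 1.1
t: 8.52
position: [0.5042, -0.0244, 0.2542]
tool_rot: [-3.141, 0.0, 0.119]
contact_force: [0.1, -2.6, 1.9]
grip_width: 0.0001
grip_force: 1.0
t: 8.77
position: [0.5038, -0.021, 0.2542]
tool_rot: [-3.141, 0.0, 0.118]
contact_force: [0.8, -2.6, 0.7]
grip_width: 0.0002
grip_force: 1.0
```

```bash
python3 -m creep '[[-1,-0.2,2,0,0,0,0],[-1,-0.5,4,0,0,0,0],[-1,-0.5,4,0,0,0,0]]'
python3 -m creep '[[-1,-0.2,1.5,0,0,0,0],[-1,-0.4,3,0,0,0,0],[-1,-0.4,3,0,0,0,0]]'
```

```text
t: 9.02
position: [0.5033, -0.017, 0.2541]
tool_rot: [-3.141, 0.001, 0.118]
contact_force: [-0.1, -1.6, 0.1]
grip_width: -0.0002
grip_force: 1.0
t: 9.27
position: [0.5029, -0.0141, 0.2541]
tool_rot: [-3.141, 0.001, 0.118]
contact_force: [0.6, -1.8, -0.9]
grip_width: 0.0001
grip_force: 0.9
```

```bash
python3 -m creep '[[-1,-0.2,1.5,0,0,0,0],[-1,-0.4,3,0,0,0,0],[-1,-0.4,3,0,0,0,0]]'
python3 - <<'E'
from h import *
sd,s=snap('side','s5');d,s=snap('wrist','w5');d=wcam(d,s);print(hs(s['position']))
cv2.imwrite('pics/m5.png',np.hstack([cv2.imread('pics/w5.png')[:,100:540],cv2.resize(cv2.imread('pics/s5.png')[180:340,280:400],(360,480))]))
E
```

```text
t: 9.52
position: [0.5026, -0.0113, 0.2542]
tool_rot: [3.141, 0.0, 0.118]
contact_force: [1.0, -3.6, -2.1]
grip_width: -0.0003
grip_force: 1.3
[  0.7313046    5.07967025 164.23637074]
```

View pics/m5.png

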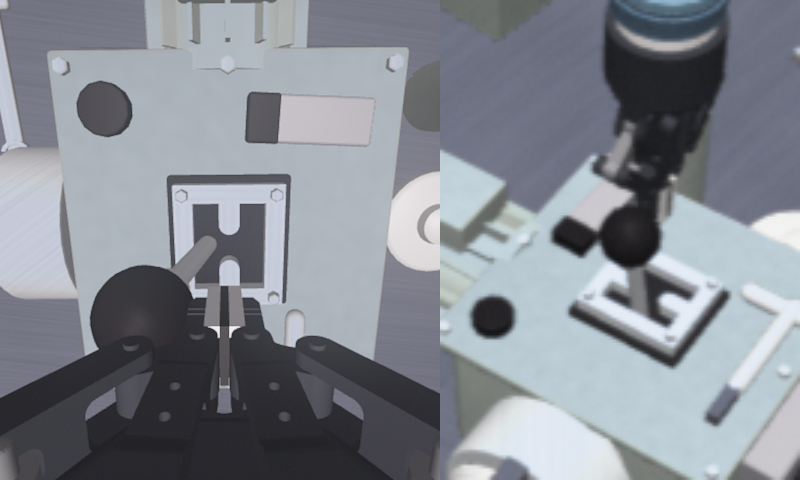

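The rod is in the chuck-side leg (wrist crop about (205,243)), with the knob beyond the fingers. I'll go round to its front.

```bash
python3 -m creep '[[-1,1.5,-12,0,0,0,0],[-1,3,-25,0,0,0,0],[-1,3,-25,0,0,0,0],[-1,-17,-27,-4,0,0,0],[-1,-37,-30,-8,0,0,0],[-1,-59,-32,-8,0,0,0],[-1,-59,-32,-8,0,0,0],[-1,-61,-15,-8,0,0,0],[-1,-64,5,-8,0,0,0],[-1,-66,22,-8,0,0,0],[-1,-66,22,-8,0,0,0],[-1,-55,23.5,-8,0,0,0],[-1,-43,25,-8,0,0,0],[-1,-43,25,-8,0,0,0]]'
python3 - <<'E'
from h import *
d,s=snap('wrist','w6');d=wcam(d,s);a=knobw(d,320,230,70);print(a,hs(plane(d,*a[0],.262)),hs(s['position']))
E
```

```text
t: 10.78
position: [0.4621, 0.0132, 0.2465]
tool_rot: [3.141, -0.002, 0.118]
contact_force: [0.7, 0.1, 0.7]
grip_width: -0.0002
grip_force: 0.0
((316.978759765625, 230.77684020996094), 60.357364654541016) [-1.10727793e-01  3.69296319e+01  1.72000000e+02] [-36.60105465  34.24837714 156.4595483 ]
```

```bash
python3 -m creep '[[-1,3,0.4,0,0,0,0],[-1,6,0.7,0,0,0,0],[-1,9,1.1,0,0,0,0],[-1,12,1.4,0,0,0,0],[-1,15,1.8,0,0,0,0],[-1,15,1.8,0,0,0,0]]'
python3 -m creep '[[-1,3,0.4,0,0,0,0],[-1,6,0.7,0,0,0,0],[-1,9,1.1,0,0,0,0],[-1,12,1.4,0,0,0,0],[-1,15,1.8,0,0,0,0],[-1,15,1.8,0,0,0,0]]'
python3 -m creep '[[-1,3,0.4,0,0,0,0],[-1,6,0.7,0,0,0,0],[-1,9,1.1,0,0,0,0],[-1,12,1.4,0,0,0,0],[-1,12,1.4,0,0,0,0]]'
```

```text
t: 11.33
position: [0.4748, 0.0155, 0.2463]
tool_rot: [3.142, 0.0, 0.118]
contact_force: [-3.5, -0.7, 2.4]
grip_width: 0.0004
grip_force: 1.4
t: 11.83
position: [0.4906, 0.0174, 0.2463]
tool_rot: [3.142, -0.001, 0.118]
contact_force: [-1.4, 0.5, 1.3]
grip_width: -0.0002
grip_force: 1.0
t: 12.25
position: [0.5022, 0.0187, 0.2459]
tool_rot: [-3.142, 0.0, 0.118]
contact_force: [-1.2, -0.7, -1.2]
grip_width: -0.0
grip_force: 1.0
```

```bash
python3 -m creep '[[-1,3,0.4,0,0,0,0],[-1,6,0.7,0,0,0,0],[-1,8,1,0,0,0,0],[-1,8,1,0,0,0,0]]'
python3 -m creep '[[-1,1.5,0.2,0,0,0,0],[-1,3,0.4,0,0,0,0],[-1,3,0.4,0,0,0,0]]'
python3 -m creep '[[-1,1.5,0.2,0,0,0,0],[-1,3,0.4,0,0,0,0],[-1,3,0.4,0,0,0,0]]'
```

```text
t: 12.58
position: [0.5101, 0.0196, 0.246]
tool_rot: [3.141, 0.0, 0.118]
contact_force: [-1.4, 0.1, -2.2]
grip_width: -0.0
grip_force: 1.2
t: 12.83
position: [0.513, 0.0201, 0.2463]
tool_rot: [3.141, -0.0, 0.118]
contact_force: [-2.1, -0.9, -2.1]
grip_width: -0.0001
grip_force: 1.3
t: 13.08
position: [0.515, 0.0204, 0.2461]
tool_rot: [3.142, 0.002, 0.118]
contact_force: [-6.2, -1.7, -1.1]
grip_width: -0.0002
grip_force: 2.8
```

Force is rising at the slot's end. One firm nudge, then I back off, rise and check.

```bash
python3 -m creep '[[-1,1.5,0.2,0,0,0,0],[-1,2.5,0.3,0,0,0,0],[-1,2.5,0.3,0,0,0,0]]'
python3 -m creep '[[-1,-10,-1.2,0,0,0,0],[-1,-30,-3.6,0,0,0,0],[-1,-60,-7,0,0,0,0],[-1,-60,-7,30,0,0,0],[-1,-60,-7,70,0,0,0],[-1,-60,-7,110,0,0,0],[-1,-60,-7,110,0,0,0],[-1,-60,-7,110,0,0,0]]'
python3 - <<'E'
from h import *
sd,_=snap('side','s7');d,s=snap('wrist','w7');d=wcam(d,s)
p=wd([45,35,165.7]);u,v=proj(d,p);u2,v2=proj(sd,p);print('nominal',u,v,u2,v2)
a=knobw(d,u,v,42);print(a,hs(plane(d,*a[0],.2557)),hs(s['position']),s['contact_force'])
cv2.imwrite('pics/m7.png',np.hstack([cv2.imread('pics/w7.png')[:,100:540],cv2.resize(cv2.imread('pics/s7.png')[180:340,270:390],(360,480))]))
E
```

```text
t: 13.33
position: [0.5165, 0.0207, 0.2458]
tool_rot: [3.142, 0.004, 0.118]
contact_force: [-7.9, -1.7, 0.3]
grip_width: 0.0001
grip_force: 3.9
t: 14.0
position: [0.4613, 0.0137, 0.3601]
tool_rot: [3.14, -0.01, 0.118]
contact_force: [0.6, -0.3, -1.6]
grip_width: 0.0002
grip_force: 0.0
nominal 323.9946103801652 113.89833435129164 324.42608600790726 249.41095118314615
((320.0799865722656, 112.8396987915039), 34.658599853515625) [ 45.63334455  37.45953936 165.7       ] [-38.29329024  35.06771181 268.14252552] [-0.40323003  0.13523183 -1.01475136]
```

View pics/m7.png

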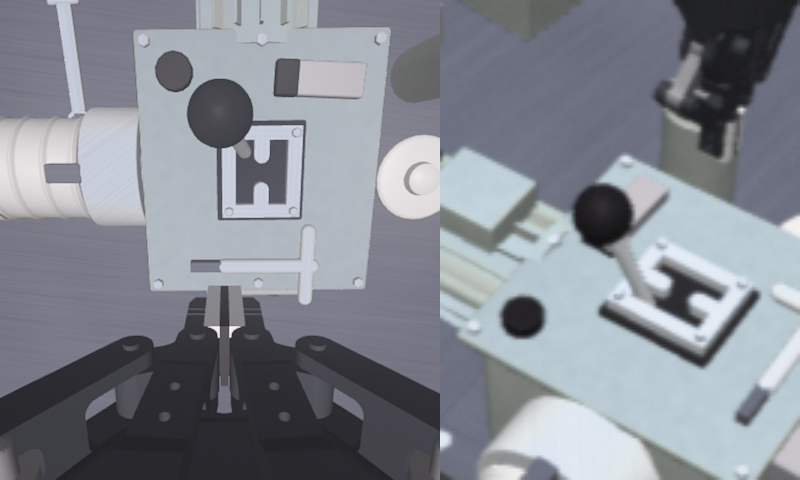

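The rod stands at the motor end of the chuck-side leg, with the knob measured at hs (45.6, 37.5) mm against a nominal (45, 35). The bystanders haven't moved and the robot is clear, so I hand in.

```bash
python3 -c "
from cell import bot
print(bot.close_job())"
```

```text
the job is handed in; nothing more can be done
None
```

The lever was pushed to neutral, across, and fully home in the chuck-side slot at the motor end; the knob measured within about 3 mm of nominal, the arm was clear, and the job was handed in at about 14 s (no verdict was returned).

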